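# Clear the carving stop and slide the plaque home

## Task

The plaque is to be carved next: first clear the bench by laying the mallet that lies in the L-shaped bench stop, and the sharpening stone that lies on the plaque, flat and side by side in the shallow tool tray, wholly inside its rim. Then slide the plaque over the bench, without lifting or tipping it, into the corner of the stop, until one long edge is flush against the long far batten and its end flush against the short left batten. Leave the glue jar, the turned finial and the mug, which stand around the way, where they are.

Things in the scene. Friction and masses are not known exactly. Their poses are not given: they have to be found in the camera images.
- stop: Bench stop: two pale battens fixed to the bench in an L, each 24 mm wide, 22 mm high. Origin: inner corner of the L, at bench height; x away from the robot, y to its left. Long batten on the far side (x 0 to 24, y -160 to 24 mm), short one on the left (y 0 to 24, x -130 to 0 mm). The plaque's place is x -110 to 0, y -140 to 0; when home its centre is at (-55, -70) mm.
- plaque: Flat rectangular wooden plaque with a raised field, 110 mm along its x, 140 mm along its y, 18 mm thick (the lowest 14 mm is full size, the field above is 9 mm smaller all round). Origin: centre of its underside. Loose, about 0.3 kg; its x starts within 30 degrees of the stop's x.
- mallet: Wooden joiner's mallet lying flat, 180 mm long. Origin: at bench height under mid-length; x along the handle to the head. Head: a block 55 mm (x 35 to 90) by 85 mm (y) by 48 mm high. Handle: x -90 to 35 mm, 28 mm wide, 20 mm thick, its middle at 24 mm height. About 0.3 kg. Any yaw.
- mallet_head (a point): centre of the mallet's head (x 62, z 24 mm in the mallet)
- mallet_end (a point): a point on the handle's axis 5 mm from its free end (x -85, z 24 mm)
- mallet_grip (a point): point of the handle's axis near the head, close to the centre of mass (x 12, z 24 mm); handle 28 mm wide here
- stone: Sharpening stone in its dark wooden holder, lying on the plaque: 150 mm along its x, 52 mm along its y, 38 mm high (holder 22 mm high; the grey stone above it 42 mm wide). Origin: centre of its underside. About 0.45 kg. Any yaw.
- stone_end0 (a point): point 5 mm inside one end of the stone's holder (x -70, z 19 mm)
- stone_end1 (a point): point 5 mm inside the other end (x 70, z 19 mm)
- tray: Shallow plywood tool tray fixed on the bench: 272 mm along x, 212 mm along y outside, walls 6 mm thick, rim 24 mm above the bench, inner floor 6 mm above the bench. Inside 260 x 200 mm. Origin: centre of its underside.
- glue_jar: White jar standing on the bench near the robot's side of the plaque's way, 58 mm across, 85 mm high; origin: centre of its underside. Leave alone.
- finial: Turned wooden finial standing beyond the plaque's way, 60 mm across at its foot, 108 mm high; origin: centre of its underside. Leave alone.
- mug: Handleless blue mug standing beyond the stop's long batten, 66 mm across, 80 mm high; origin: centre of its underside. Leave alone.

How it is judged (in metres and radians):
On the way, in this order (a step that is already met when the one before it is completed fails the run):
1. mallet and stone both lie flat and wholly inside the tray, released (x of mallet_head in the frame of tray between -0.128 and 0.128 m and y of mallet_head in the frame of tray between -0.098 and 0.098 m and z of each of mallet_head, mallet_end, stone_end0, stone_end1 in the frame of tray below 0.05 m and x of mallet_end in the frame of tray between -0.128 and 0.128 m and y of mallet_end in the frame of tray between -0.098 and 0.098 m and x of stone_end0 in the frame of tray between -0.128 and 0.128 m and y of stone_end0 in the frame of tray between -0.098 and 0.098 m and x of stone_end1 in the frame of tray between -0.128 and 0.128 m and y of stone_end1 in the frame of tray between -0.098 and 0.098 m and linear speed of each of mallet, stone below 0.03 m/s and contact force between the fingers and mallet below 0.1 N and contact force between the fingers and stone below 0.1 N), for 0.2 s.
2. the plaque lies flat in the corner, flush with both battens (x of plaque in the frame of stop between -0.0595 and -0.051 m and y of plaque in the frame of stop between -0.0745 and -0.066 m and angle between the x axis of plaque and the x axis of stop, either way round below 0.05 rad and angle between plaque's own z axis and vertical below 0.05 rad and height (world z) of plaque below 0.004 m and linear speed of plaque below 0.01 m/s), for 0.2 s.
At the end, for the whole second after the job is handed in: Mallet and stone lie flat, released and at rest, wholly inside the tray's walls (highest axis point under 50 mm). The plaque lies flat and at rest in the corner, its far long edge and its left end each within 4.5 mm of their batten, square within 0.05 rad (all of step 1 and all of step 2); the robot touches nothing.
It fails at once if the plaque is lifted (its underside centre more than 12 mm above the bench) or tipped more than 0.2 rad (height (world z) of plaque above 0.012 m or angle between plaque's own z axis and vertical above 0.2 rad).
It fails at once if the glue jar is moved more than 20 mm or tipped over (distance of glue_jar from where it was at the start of the episode above 0.02 m or angle between glue_jar's own z axis and vertical above 0.3 rad).
It fails at once if the finial is moved more than 20 mm or tipped over (distance of finial from where it was at the start of the episode above 0.02 m or angle between finial's own z axis and vertical above 0.3 rad).
It fails at once if the mug is moved more than 20 mm or tipped over (distance of mug from where it was at the start of the episode above 0.02 m or angle between mug's own z axis and vertical above 0.3 rad).
It also fails if it takes over 72 s, if anything falls off the work surface, if the arm or the gripper's body presses on something with over 40 N, if the wrist force passes 120 N, or if a joint passes its speed limit or range.

## Robot

A 6-joint arm with a two-finger parallel gripper is mounted at the origin on the work surface. World frame = base frame: x ahead of the robot, y to its left, z up, the work surface at z = 0. Lengths are in m, angles in degrees, forces in N, time in s.
With the tool pointing down it reaches from about 0.325 to 0.775 m from the base axis. Payload 5.5 kg.
Tool frame: the origin (TCP) lies between the finger pads; the fingertips stand 25 mm ahead of it and the grasp point (between the pads) lies 6 mm ahead of it; z points along the fingers, y is the line along which they close (so a half turn about z gives the same grasp; the last joint's range is limited). The gripper opens to 85 mm and grips with 20 to 120 N. Pads are 22 mm wide; open, the fingers measure 114 mm over their backs; the gripper's body (76 mm by 85 mm) begins 54 mm behind the grasp point. The pads swing forward as they close: fully open they stand 13 mm farther back than shut.
Start: joints at [-72.748, 5.22, 70.514, -0, 104.267, -3.249], TCP at [0.21, -0.562, 0.235] pointing down, gripper open.
Joint ranges: [-164.24, 164.24], [-49.07, 125.15], [9.68, 141.18], [-86.29, 266.29], [3.28, 154.24], [-151.56, 151.56]. Speed limits (degrees/s): [147.25, 147.25, 172.46, 180, 180, 180].

## Interface

Orientations are given as a 3x3 rotation matrix whose columns are the frame's x, y, z axes.
In Python, from bench import * gives the robot as it stands.
- The arm moves only by the tool arm_command, never from a script. Its argument "steps" is a list that holds one entry, the list of rows, each a list of 6 numbers: the shift along the tool's x, y, z scaled (see below), then the turn, a rotation vector about the tool's x, y, z scaled (see below). A call has 1 to 12 rows; each row shifts and turns the commanded pose from where the row before left it, along the tool's axes as they then stand; what a row does not reach is not made up. The controller multiplies each number of a shift by 0.025 m and each number of a turn by 6 degrees. A row lasts 1/12 s, in which the tool goes at most 41.7 mm and 7.16 degrees, less where a joint would pass 70% of its speed; a pose out of reach is approached as far as the arm can. A call with a number of a shift or a turn outside -1 to 1 is refused whole. A call with a gripper value outside its range is refused whole. "gripper" is the opening, from -1 (shut) to 1 (fully open), set as the call begins (left out, the last holds). The fingers move at their own pace and stop on an object; "grip_force" is the grip in N (left out, the last holds). Time passes only in rows, so rows that do not move let the fingers close. It gives the time, the measured TCP pose, the force, the opening and the grip force at its end, in the units of the state.
- state(): the state, without advancing time (a new reading comes with each control period).
- capture(name): name is "side" or "top"; returns the picture (400x640x3 uint8, red, green, blue); there is no depth.
- camera_info(name): a dict with "camera_matrix" (3x3 intrinsics, pixels), "camera_from_world" (4x4, takes a point from world to camera coordinates). Camera axes: x right, y down, z forward; pixel columns grow to the right and rows downward; lengths in m; the calibration is good to about 2 mm. A picture is of the moment at which its call begins. camera_info takes no time and is no camera call.
- finish_job(): hands the job in; it is judged then, once.
The state is a dict: "clock": time; "q": joint angles; "dq": joint speeds; "tau": joint torques, N m; "eef_pos": TCP position; "tool_rot": TCP orientation; "contact_force": force on the tool from outside, world axes, zero at the start; "torque": the same for the moment, N m; "grip_width": opening from 0.0 (shut) to 1.0 (fully open); "gripper_force": force on a finger pad.
Only numpy, scipy, OpenCV 4.12 (cv2) and the standard library are available. Lean on these libraries where they do the work, as an engineer would, in place of code of your own. Each camera call takes 0.05 s, during which the arm holds its last target. There are 200 camera calls.

## Working session

There is one attempt and no reset: what is moved stays moved. The work goes in short steps, Python scripts to look and compute and a tool call to move; the robot and the scene stay as the last step left them, time stands still between calls to the robot, and variables do not carry over. Pictures are saved under pics/ and viewed, at most 10 in all, crops included, and the job is handed in when it is done.

Besides the shell and the picture viewer there is one more tool, called after "Request:" in YAML: its name, and indented under it one key for each argument. arm_command: Moves the arm, as the interface text tells. Its arguments: {"type":"object","properties":{"steps":{"type":"array","items":{"type":"array","items":{"type":"array","items":{"type":"number","minimum":-1,"maximum":1}}}},"gripper":{"type":"number"},"grip_force":{"type":"number"}},"required":["steps"]}

```bash
mkdir -p pics; ls; python3 - <<'E'
from bench import *
import cv2
for n in("top","side"):
    cv2.imwrite(f"pics/{n}0.png",capture(n)[:,:,::-1])
    i=camera_info(n);print(i["camera_matrix"],i["camera_from_world"])
s=state();print(s)
E
```

```text
pics
[[378.09789391   0.         320.58263556]
 [  0.         378.09789391 200.83801522]
 [  0.           0.           1.        ]] [[-0.02201494 -0.99959607  0.01797345  0.03805425]
 [-0.99509959  0.02017542 -0.0967975   0.54978542]
 [ 0.09639578 -0.02001636 -0.9951418   0.96437607]
 [ 0.          0.          0.          1.        ]]
[[505.28610359   0.         318.12634552]
 [  0.         505.28610359 207.41100927]
 [  0.           0.           1.        ]] [[-0.68983142 -0.72369946 -0.01979156  0.43188159]
 [-0.41956711  0.42191175 -0.80371258  0.2720181 ]
 [ 0.58999666 -0.5461223  -0.59468847  1.1226199 ]
 [ 0.          0.          0.          1.        ]]
{'clock': 0.1, 'q': array([-7.27467048e+01,  5.26071694e+00,  7.05772782e+01, -2.71920033e-06,
        1.04265642e+02, -3.24937736e+00]), 'dq': array([ 0.06376767, -0.06457337, -0.22021474, -0.03823627, -0.15690473,
       -0.04976185]), 'tau': array([ 2.09328122e-03, -4.60218644e+01, -4.19217539e+01, -8.80337006e-05,
        1.06531265e-02,  1.29560618e-05]), 'eef_pos': array([ 0.21006856, -0.56176017,  0.23442118]), 'tool_rot': array([[ 9.36655884e-01,  3.50250576e-01, -5.36528066e-04],
       [ 3.50250972e-01, -9.36654297e-01,  1.72739684e-03],
       [ 1.02480422e-04, -1.80589590e-03, -9.99998364e-01]]), 'contact_force': array([ 0.24625084,  0.05380961, -1.39037764]), 'torque': array([-0.02693094,  0.04856494, -0.03659312]), 'gripper_force': 0.0, 'grip_width': 0.9963082825599693}
```

View pics/top0.png

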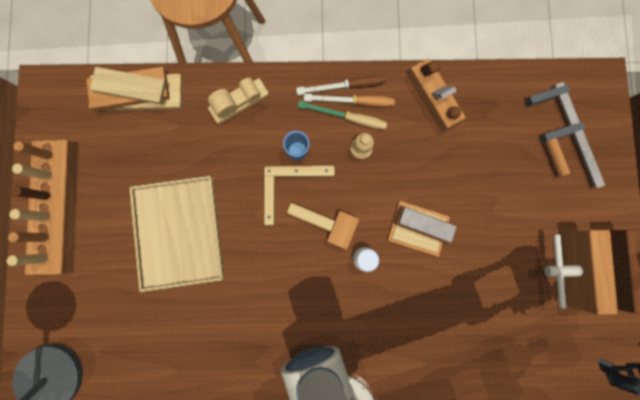

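View pics/side0.png

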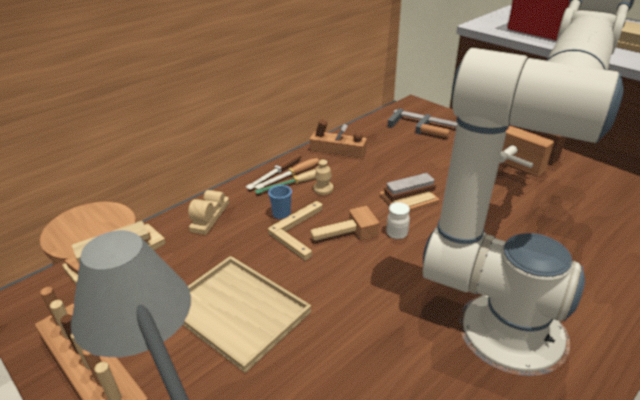

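```bash
python3 - <<'E'
import cv2
a=cv2.imread("pics/top0.png")[130:280,260:460]
cv2.imwrite("pics/c0.png",cv2.resize(a,None,fx=4,fy=4,interpolation=cv2.INTER_CUBIC))
E
```

```text
(no output)
```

View pics/c0.png

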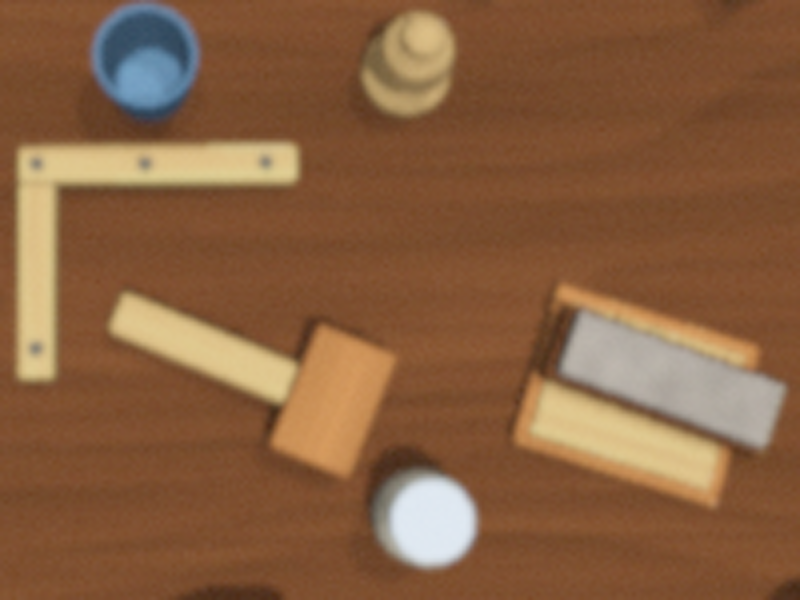

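```bash
cat > h.py <<'E'
from bench import *
import numpy as np, cv2
from scipy.optimize import least_squares
from scipy.spatial.transform import Rotation as R
def proj(n,P):
    i=camera_info(n);T=i["camera_from_world"]
    p=np.asarray(P,float)@T[:3,:3].T+T[:3,3];p=p@i["camera_matrix"].T
    return p[:,:2]/p[:,2:]
def fit(n,pts,uv,x0):
    pts=np.array(pts,float)/1000;uv=np.array(uv,float)
    def place(q):
        c,s=np.cos(q[2]),np.sin(q[2]);P=pts.copy()
        P[:,0]=c*pts[:,0]-s*pts[:,1]+q[0];P[:,1]=s*pts[:,0]+c*pts[:,1]+q[1];return P
    r=least_squares(lambda q:(proj(n,place(q))-uv).ravel(),x0)
    q=r.x;print(np.round(q[:2]*1000,1),np.round(np.degrees(q[2]),1),"rms px",round(np.sqrt(np.mean(r.fun**2)),2));return q
def crop(u,x0=260,y0=130,f=4): return [((a+.5)/f-.5+x0,(b+.5)/f-.5+y0) for a,b in u]
E
python3 - <<'E'
from h import *
c=crop
fit("top",[(24,24,22),(24,-160,22),(0,-160,22),(-130,24,22),(-130,0,22),(0,0,22)],c([(17,147),(298,144),(298,185),(17,381),(56,381),(57,185)]),[.5,0,0])
fit("top",[(90,42.5,48),(90,-42.5,48),(35,42.5,48),(35,-42.5,48),(-90,14,34),(-90,-14,34)],c([(397,356),(349,479),(318,321),(270,446),(125,291),(108,329)]),[.5,0,-2])
fit("top",[(75,21,56),(75,-21,56),(-75,21,56),(-75,-21,56)],c([(787,384),(767,451),(578,309),(556,374)]),[.5,-.2,-2])
fit("top",[(55,70,14),(55,-70,14),(-55,-70,14),(-55,70,14)],c([(558,284),(760,347),(717,507),(514,443)]),[.5,-.2,0])
fit("top",[(136,106,24),(136,-106,24),(-136,-106,24),(-136,106,24)],[(130,187),(212,177),(222,279),(139,291)],[.5,.3,0])
for z,p in((85,(428,520)),(80,(146,55)),(108,(425,30))): fit("top",[(0,0,z)],c([p]),[.5,0,0])
E
```

```text
[620.5 149.2] -0.8 rms px 0.38
[498.7  28. ] -113.9 rms px 0.3
[ 481.8 -243.3] -111.0 rms px 1.29
[ 473.3 -232.6] -18.4 rms px 0.15
[475.3 402.7] 6.2 rms px 0.66
[398.9 -81.2] 0.0 rms px 0.0
[691.5  85.7] 0.0 rms px 0.0
[697.  -86.3] 0.0 rms px 0.0
```

```bash
cat >> h.py <<'E'
def Rd(th):
    t=np.radians(th);c,s=np.cos(t),np.sin(t)
    return np.array([[c,s,0],[s,-c,0],[0,0,-1.]])
def plan(*legs):
    """legs (x,y,z mm,theta,N) from the measured pose; prints the row to repeat N times"""
    s=state();p=np.array(s["eef_pos"]);Q=np.array(s["tool_rot"])
    print("t",round(s["clock"],2),"pos",np.round(p*1000,1),"th",round(np.degrees(np.arctan2(Q[1,0],Q[0,0])),1),"F",np.round(s["contact_force"],1),"w",round(s["grip_width"],3),"gf",round(s["gripper_force"],1))
    for x,y,z,th,N in legs:
        pt=np.array([x,y,z])/1000;Rt=Rd(th);rv=R.from_matrix(Q.T@Rt).as_rotvec()/N
        M=sum(R.from_rotvec(k*rv).as_matrix() for k in range(N))
        d=np.linalg.solve(M,Q.T@(pt-p))/.025
        print(N,"x",[round(float(v),3) for v in (*d,*(np.degrees(rv)/6))]);p,Q=pt,Rt
E
python3 -c "
from h import *
plan((493.8,17,150,66.1,30),(493.8,17,32,66.1,10))"
```

```text
t 0.1 pos [ 210.1 -561.8  234.4] th 20.5 F [ 0.2  0.1 -1.4] w 0.996 gf 0.0
30 x [0.822, -0.321, 0.113, -0.001, -0.0, -0.253]
10 x [0.0, 0.0, 0.472, 0.0, 0.0, 0.0]
```

Request:
arm_command:
  steps:
    - [[0.822,-0.321,0.113,0,0,-0.253],[0.822,-0.321,0.113,0,0,-0.253],[0.822,-0.321,0.113,0,0,-0.253],[0.822,-0.321,0.113,0,0,-0.253],[0.822,-0.321,0.113,0,0,-0.253],[0.822,-0.321,0.113,0,0,-0.253],[0.822,-0.321,0.113,0,0,-0.253],[0.822,-0.321,0.113,0,0,-0.253],[0.822,-0.321,0.113,0,0,-0.253],[0.822,-0.321,0.113,0,0,-0.253],[0.822,-0.321,0.113,0,0,-0.253],[0.822,-0.321,0.113,0,0,-0.253]]
  gripper: 0.4
  grip_force: 40

```text
clock: 1.1
eef_pos: [0.3793, -0.3584, 0.2008]
tool_rot: [[0.779, 0.626, -0.001], [0.626, -0.779, 0.001], [-0.0, -0.001, -1.0]]
contact_force: [0.3, -0.7, -0.6]
grip_width: 0.701
gripper_force: 0.0
```

Request:
arm_command:
  steps:
    - [[0.822,-0.321,0.113,0,0,-0.253],[0.822,-0.321,0.113,0,0,-0.253],[0.822,-0.321,0.113,0,0,-0.253],[0.822,-0.321,0.113,0,0,-0.253],[0.822,-0.321,0.113,0,0,-0.253],[0.822,-0.321,0.113,0,0,-0.253],[0.822,-0.321,0.113,0,0,-0.253],[0.822,-0.321,0.113,0,0,-0.253],[0.822,-0.321,0.113,0,0,-0.253],[0.822,-0.321,0.113,0,0,-0.253],[0.822,-0.321,0.113,0,0,-0.253],[0.822,-0.321,0.113,0,0,-0.253]]

```text
clock: 2.1
eef_pos: [0.476, -0.1133, 0.167]
tool_rot: [[0.545, 0.839, -0.001], [0.839, -0.545, 0.0], [-0.0, -0.001, -1.0]]
contact_force: [0.6, 0.1, -0.0]
grip_width: 0.697
gripper_force: 0.0
```

Request:
arm_command:
  steps:
    - [[0.822,-0.321,0.113,0,0,-0.253],[0.822,-0.321,0.113,0,0,-0.253],[0.822,-0.321,0.113,0,0,-0.253],[0.822,-0.321,0.113,0,0,-0.253],[0.822,-0.321,0.113,0,0,-0.253],[0.822,-0.321,0.113,0,0,-0.253],[0,0,0,0,0,0],[0,0,0,0,0,0],[0,0,0,0,0,0]]

```text
clock: 2.85
eef_pos: [0.4941, 0.0161, 0.1505]
tool_rot: [[0.406, 0.914, -0.001], [0.914, -0.406, -0.001], [-0.001, -0.0, -1.0]]
contact_force: [-0.1, -1.0, -0.7]
grip_width: 0.699
gripper_force: 0.0
```

```bash
python3 -c "
from h import *
plan((493.8,17,32,66.1,8))"
```

```text
t 2.85 pos [494.1  16.1 150.5] th 66.0 F [-0.1 -1.  -0.7] w 0.699 gf 0.0
8 x [0.004, -0.003, 0.593, -0.0, 0.001, -0.001]
```

Request:
arm_command:
  steps:
    - [[0,0,0.6,0,0,0],[0,0,0.6,0,0,0],[0,0,0.6,0,0,0],[0,0,0.6,0,0,0],[0,0,0.6,0,0,0],[0,0,0.6,0,0,0],[0,0,0.6,0,0,0],[0,0,0.5,0,0,0],[0,0,0,0,0,0]]

```text
clock: 3.6
eef_pos: [0.4925, 0.0156, 0.0302]
tool_rot: [[0.408, 0.913, -0.005], [0.913, -0.408, -0.0], [-0.002, -0.004, -1.0]]
contact_force: [0.0, -0.4, 0.4]
grip_width: 0.698
gripper_force: 0.0
```

Request:
arm_command:
  steps:
    - [[0,0,0,0,0,0],[0,0,0,0,0,0],[0,0,0,0,0,0],[0,0,0,0,0,0],[0,0,0,0,0,0],[0,0,0,0,0,0]]
  gripper: -1

```text
clock: 4.1
eef_pos: [0.4952, 0.0166, 0.0345]
tool_rot: [[0.406, 0.914, 0.003], [0.914, -0.406, 0.0], [0.001, 0.002, -1.0]]
contact_force: [-0.4, 0.3, 4.6]
grip_width: 0.307
gripper_force: 39.5
```

```bash
python3 -c "
from h import *
plan((485,30,120,63,4),(458.5,446.2,120,6.2,24),(458.5,446.2,39.5,6.2,8))"
```

```text
t 4.1 pos [495.2  16.6  34.5] th 66.0 F [-0.4  0.3  4.6] w 0.307 gf 39.5
4 x [0.079, -0.148, -0.855, 0.006, -0.003, 0.127]
24 x [0.385, -0.613, 0.0, 0.0, 0.0, 0.394]
8 x [0.0, 0.0, 0.402, 0.0, 0.0, 0.0]
```

Request:
arm_command:
  steps:
    - [[0.08,-0.15,-0.85,0,0,0.127],[0.08,-0.15,-0.85,0,0,0.127],[0.08,-0.15,-0.85,0,0,0.127],[0.08,-0.15,-0.85,0,0,0.127],[0,0,0,0,0,0]]

```text
clock: 4.52
eef_pos: [0.4856, 0.0307, 0.1225]
tool_rot: [[0.454, 0.891, 0.006], [0.891, -0.454, 0.0], [0.003, 0.006, -1.0]]
contact_force: [0.1, 0.5, -1.4]
grip_width: 0.311
gripper_force: 39.8
```

Request:
arm_command:
  steps:
    - [[0.385,-0.613,0,0,0,0.394],[0.385,-0.613,0,0,0,0.394],[0.385,-0.613,0,0,0,0.394],[0.385,-0.613,0,0,0,0.394],[0.385,-0.613,0,0,0,0.394],[0.385,-0.613,0,0,0,0.394],[0.385,-0.613,0,0,0,0.394],[0.385,-0.613,0,0,0,0.394],[0.385,-0.613,0,0,0,0.394],[0.385,-0.613,0,0,0,0.394],[0.385,-0.613,0,0,0,0.394],[0.385,-0.613,0,0,0,0.394]]

```text
clock: 5.52
eef_pos: [0.4173, 0.2352, 0.116]
tool_rot: [[0.824, 0.567, -0.002], [0.567, -0.824, -0.001], [-0.003, -0.0, -1.0]]
contact_force: [1.0, 0.1, -3.0]
grip_width: 0.305
gripper_force: 39.8
```

Request:
arm_command:
  steps:
    - [[0.385,-0.613,0,0,0,0.394],[0.385,-0.613,0,0,0,0.394],[0.385,-0.613,0,0,0,0.394],[0.385,-0.613,0,0,0,0.394],[0.385,-0.613,0,0,0,0.394],[0.385,-0.613,0,0,0,0.394],[0.385,-0.613,0,0,0,0.394],[0.385,-0.613,0,0,0,0.394],[0.385,-0.613,0,0,0,0.394],[0.385,-0.613,0,0,0,0.394],[0.385,-0.613,0,0,0,0.394],[0.385,-0.613,0,0,0,0.394]]

```text
clock: 6.52
eef_pos: [0.4571, 0.4465, 0.1153]
tool_rot: [[0.994, 0.108, -0.002], [0.108, -0.994, -0.002], [-0.003, 0.002, -1.0]]
contact_force: [-0.8, -0.5, -2.8]
grip_width: 0.302
gripper_force: 39.8
```

Request:
arm_command:
  steps:
    - [[0,0,0,0,0,0],[0,0,0,0,0,0],[0,0,0,0,0,0],[0,0,0,0,0,0]]

```text
clock: 6.85
eef_pos: [0.4571, 0.4452, 0.1173]
tool_rot: [[0.994, 0.109, -0.001], [0.109, -0.994, -0.001], [-0.001, 0.001, -1.0]]
contact_force: [-0.2, 0.6, -3.1]
grip_width: 0.311
gripper_force: 39.9
```

```bash
python3 -c "
from h import *
plan((458.5,446.2,40.5,6.2,8))
cv2.imwrite('pics/top1.png',cv2.resize(capture('top')[80:330,90:390,::-1],None,fx=2,fy=2,interpolation=cv2.INTER_CUBIC))"
```

```text
t 6.85 pos [457.1 445.2 117.3] th 6.3 F [-0.2  0.6 -3.1] w 0.311 gf 39.9
8 x [0.008, -0.004, 0.384, 0.001, 0.001, 0.001]
```

View pics/top1.png

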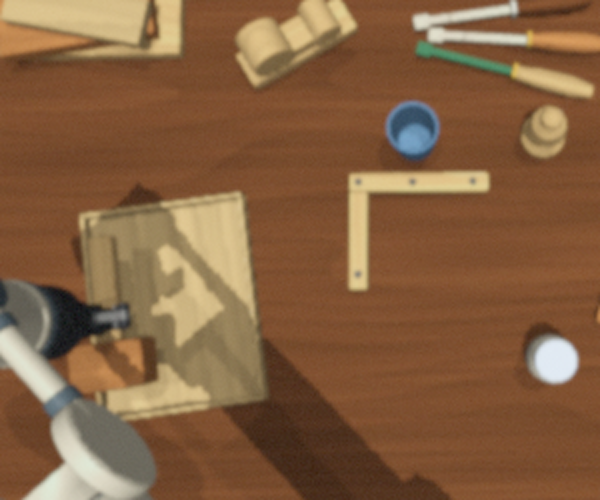

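Request:
arm_command:
  steps:
    - [[0,0,0.5,0,0,0],[0,0,0.5,0,0,0],[0,0,0.5,0,0,0],[0,0,0.5,0,0,0],[0,0,0.4,0,0,0],[0,0,0.35,0,0,0],[0,0,0.2,0,0,0],[0,0,0.1,0,0,0],[0,0,0,0,0,0],[0,0,0,0,0,0]]

```text
clock: 7.73
eef_pos: [0.4576, 0.4464, 0.0426]
tool_rot: [[0.994, 0.109, 0.001], [0.109, -0.994, 0.001], [0.001, -0.001, -1.0]]
contact_force: [-0.9, -0.4, -3.0]
grip_width: 0.303
gripper_force: 40.0
```

Request:
arm_command:
  steps:
    - [[0,0,0,0,0,0],[0,0,0,0,0,0],[0,0,0,0,0,0],[0,0,0,0,0,0],[0,0,-0.6,0,0,0],[0,0,-0.8,0,0,0],[0,0,-0.8,0,0,0],[0,0,-0.8,0,0,0],[0,0,-0.8,0,0,0],[0,0,-0.8,0,0,0],[0,0,-0.8,0,0,0]]
  gripper: 0.06

```text
clock: 8.65
eef_pos: [0.4574, 0.4461, 0.1784]
tool_rot: [[0.994, 0.109, 0.001], [0.109, -0.994, 0.001], [0.001, -0.0, -1.0]]
contact_force: [0.5, 0.0, 0.2]
grip_width: 0.535
gripper_force: 0.0
```

```bash
python3 -c "
from h import *
plan((481.8,-243.3,190,69,36),(481.8,-243.3,45,69,10))"
```

```text
t 8.65 pos [457.4 446.1 178.4] th 6.3 F [0.5 0.  0.2] w 0.535 gf 0.0
36 x [-0.459, 0.663, -0.013, -0.0, -0.0, -0.29]
10 x [0.0, 0.0, 0.58, 0.0, 0.0, 0.0]
```

Request:
arm_command:
  steps:
    - [[-0.459,0.663,-0.013,0,0,-0.29],[-0.459,0.663,-0.013,0,0,-0.29],[-0.459,0.663,-0.013,0,0,-0.29],[-0.459,0.663,-0.013,0,0,-0.29],[-0.459,0.663,-0.013,0,0,-0.29],[-0.459,0.663,-0.013,0,0,-0.29],[-0.459,0.663,-0.013,0,0,-0.29],[-0.459,0.663,-0.013,0,0,-0.29],[-0.459,0.663,-0.013,0,0,-0.29],[-0.459,0.663,-0.013,0,0,-0.29],[-0.459,0.663,-0.013,0,0,-0.29],[-0.459,0.663,-0.013,0,0,-0.29]]
  gripper: 0.76

```text
clock: 9.65
eef_pos: [0.3793, 0.2177, 0.1814]
tool_rot: [[0.889, 0.458, 0.001], [0.458, -0.889, 0.001], [0.001, 0.0, -1.0]]
contact_force: [0.0, -0.2, 0.4]
grip_width: 0.877
gripper_force: 0.0
```

Request:
arm_command:
  steps:
    - [[-0.459,0.663,-0.013,0,0,-0.29],[-0.459,0.663,-0.013,0,0,-0.29],[-0.459,0.663,-0.013,0,0,-0.29],[-0.459,0.663,-0.013,0,0,-0.29],[-0.459,0.663,-0.013,0,0,-0.29],[-0.459,0.663,-0.013,0,0,-0.29],[-0.459,0.663,-0.013,0,0,-0.29],[-0.459,0.663,-0.013,0,0,-0.29],[-0.459,0.663,-0.013,0,0,-0.29],[-0.459,0.663,-0.013,0,0,-0.29],[-0.459,0.663,-0.013,0,0,-0.29],[-0.459,0.663,-0.013,0,0,-0.29]]

```text
clock: 10.65
eef_pos: [0.3881, -0.023, 0.1854]
tool_rot: [[0.668, 0.744, 0.002], [0.744, -0.668, -0.0], [0.001, 0.001, -1.0]]
contact_force: [-0.4, 0.1, -0.1]
grip_width: 0.882
gripper_force: 0.0
```

Request:
arm_command:
  steps:
    - [[-0.459,0.663,-0.013,0,0,-0.29],[-0.459,0.663,-0.013,0,0,-0.29],[-0.459,0.663,-0.013,0,0,-0.29],[-0.459,0.663,-0.013,0,0,-0.29],[-0.459,0.663,-0.013,0,0,-0.29],[-0.459,0.663,-0.013,0,0,-0.29],[-0.459,0.663,-0.013,0,0,-0.29],[-0.459,0.663,-0.013,0,0,-0.29],[-0.459,0.663,-0.013,0,0,-0.29],[-0.459,0.663,-0.013,0,0,-0.29],[-0.459,0.663,-0.013,0,0,-0.29],[-0.459,0.663,-0.013,0,0,-0.29]]

```text
clock: 11.65
eef_pos: [0.482, -0.2447, 0.1891]
tool_rot: [[0.359, 0.933, 0.001], [0.933, -0.359, -0.0], [-0.0, 0.001, -1.0]]
contact_force: [0.9, -0.3, -0.0]
grip_width: 0.882
gripper_force: 0.0
```

Request:
arm_command:
  steps:
    - [[0,0,0,0,0,0],[0,0,0,0,0,0],[0,0,0,0,0,0],[0,0,0,0,0,0]]

```text
clock: 11.98
eef_pos: [0.4814, -0.243, 0.189]
tool_rot: [[0.36, 0.933, 0.0], [0.933, -0.36, -0.0], [0.0, 0.0, -1.0]]
contact_force: [0.1, 0.5, -0.7]
grip_width: 0.883
gripper_force: 0.0
```

```bash
python3 -c "
from h import *
plan((481.8,-243.3,46,69,10))
t=capture('top')[:,:,::-1]
cv2.imwrite('pics/top2.png',t)
a=cv2.resize(t[160:310,110:310],None,fx=3,fy=3,interpolation=cv2.INTER_CUBIC)
b=cv2.resize(capture('side')[150:300,320:520,::-1],None,fx=3,fy=3,interpolation=cv2.INTER_CUBIC)
cv2.imwrite('pics/v2.png',cv2.resize(cv2.hconcat([a,b]),(800,300)))"
```

```text
t 11.98 pos [ 481.4 -243.   189. ] th 68.9 F [ 0.1  0.5 -0.7] w 0.883 gf 0.0
10 x [-0.001, 0.002, 0.572, 0.0, -0.0, -0.002]
```

View pics/v2.png

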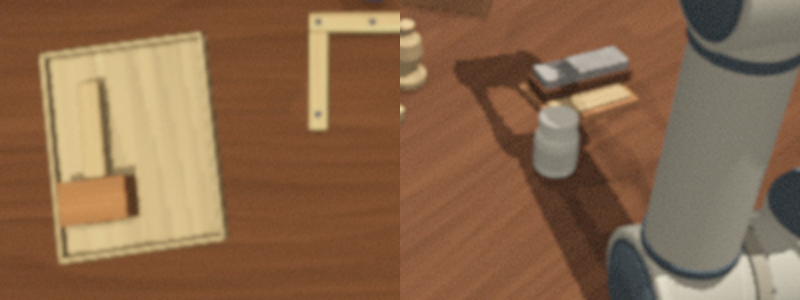

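Request:
arm_command:
  steps:
    - [[0,0,0.8,0,0,0],[0,0,0.8,0,0,0],[0,0,0.8,0,0,0],[0,0,0.8,0,0,0],[0,0,0.8,0,0,0],[0,0,0.7,0,0,0],[0,0,0.5,0,0,0],[0,0,0.3,0,0,0],[0,0,0.2,0,0,0],[0,0,0,0,0,0]]

```text
clock: 12.92
eef_pos: [0.4814, -0.2433, 0.0456]
tool_rot: [[0.36, 0.933, -0.001], [0.933, -0.36, 0.0], [0.0, -0.001, -1.0]]
contact_force: [0.2, -0.4, 0.1]
grip_width: 0.878
gripper_force: 0.0
```

Request:
arm_command:
  steps:
    - [[0,0,0,0,0,0],[0,0,0,0,0,0],[0,0,0,0,0,0],[0,0,0,0,0,0],[0,0,0,0,0,0]]
  gripper: -1
  grip_force: 60

```text
clock: 13.33
eef_pos: [0.4826, -0.2442, 0.0481]
tool_rot: [[0.36, 0.933, 0.003], [0.933, -0.36, -0.002], [-0.0, 0.003, -1.0]]
contact_force: [0.6, -0.6, 5.9]
grip_width: 0.468
gripper_force: 63.3
```

```bash
python3 -c "
from h import *
plan((481.8,-243.3,190,69,8),(480.2,358,150,6.2,34))"
```

```text
t 13.33 pos [ 482.6 -244.2   48.1] th 68.9 F [ 0.6 -0.6  5.9] w 0.468 gf 63.3
8 x [0.002, -0.004, -0.71, 0.004, 0.001, -0.002]
34 x [0.462, -0.583, 0.047, 0.0, 0.0, 0.308]
```

Request:
arm_command:
  steps:
    - [[0,0,-0.3,0,0,0],[0,0,-0.5,0,0,0],[0,0,-0.8,0,0,0],[0,0,-0.9,0,0,0],[0,0,-0.9,0,0,0],[0,0,-0.9,0,0,0],[0,0,-0.8,0,0,0],[0,0,-0.5,0,0,0],[0,0,0,0,0,0],[0,0,0,0,0,0]]

```text
clock: 14.17
eef_pos: [0.4816, -0.2437, 0.1862]
tool_rot: [[0.36, 0.933, 0.0], [0.933, -0.36, -0.0], [-0.0, 0.0, -1.0]]
contact_force: [-0.1, 1.0, -5.3]
grip_width: 0.47
gripper_force: 62.1
```

```bash
python3 -c "
from h import *
plan((480.2,358,150,6.2,34))
t=capture('top')[:,:,::-1]
a=cv2.resize(t[160:310,350:500],None,fx=3,fy=3,interpolation=cv2.INTER_CUBIC)
b=cv2.resize(capture('side')[80:280,320:520,::-1],(450,450),interpolation=cv2.INTER_CUBIC)
cv2.imwrite('pics/v3.png',cv2.resize(cv2.hconcat([a,b]),(800,400)))"
```

```text
t 14.17 pos [ 481.6 -243.7  186.2] th 68.9 F [-0.1  1.  -5.3] w 0.47 gf 62.1
34 x [0.462, -0.584, 0.042, 0.0, -0.0, 0.307]
```

View pics/v3.png

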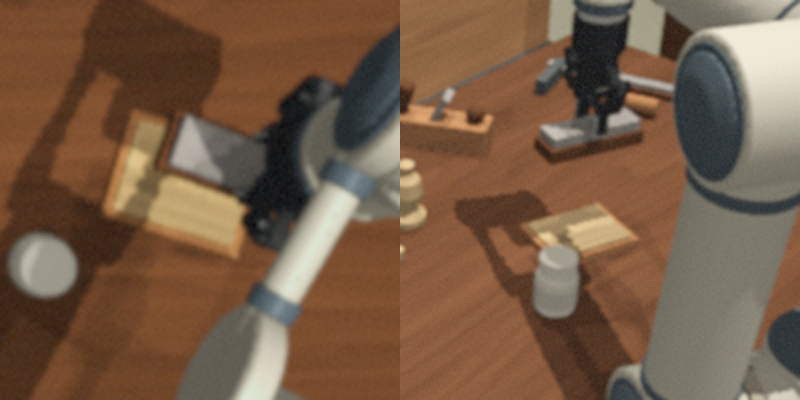

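Request:
arm_command:
  steps:
    - [[0.462,-0.584,0.042,0,0,0.307],[0.462,-0.584,0.042,0,0,0.307],[0.462,-0.584,0.042,0,0,0.307],[0.462,-0.584,0.042,0,0,0.307],[0.462,-0.584,0.042,0,0,0.307],[0.462,-0.584,0.042,0,0,0.307],[0.462,-0.584,0.042,0,0,0.307],[0.462,-0.584,0.042,0,0,0.307],[0.462,-0.584,0.042,0,0,0.307],[0.462,-0.584,0.042,0,0,0.307],[0.462,-0.584,0.042,0,0,0.307],[0.462,-0.584,0.042,0,0,0.307]]

```text
clock: 15.27
eef_pos: [0.403, -0.0346, 0.1716]
tool_rot: [[0.686, 0.728, -0.003], [0.728, -0.686, 0.001], [-0.002, -0.003, -1.0]]
contact_force: [-0.5, 0.9, -4.6]
grip_width: 0.473
gripper_force: 62.4
```

Request:
arm_command:
  steps:
    - [[0.462,-0.584,0.042,0,0,0.307],[0.462,-0.584,0.042,0,0,0.307],[0.462,-0.584,0.042,0,0,0.307],[0.462,-0.584,0.042,0,0,0.307],[0.462,-0.584,0.042,0,0,0.307],[0.462,-0.584,0.042,0,0,0.307],[0.462,-0.584,0.042,0,0,0.307],[0.462,-0.584,0.042,0,0,0.307],[0.462,-0.584,0.042,0,0,0.307],[0.462,-0.584,0.042,0,0,0.307],[0.462,-0.584,0.042,0,0,0.307],[0.462,-0.584,0.042,0,0,0.307]]

```text
clock: 16.27
eef_pos: [0.4098, 0.1871, 0.1589]
tool_rot: [[0.909, 0.416, -0.003], [0.416, -0.909, -0.001], [-0.003, -0.0, -1.0]]
contact_force: [-0.1, 0.2, -5.5]
grip_width: 0.469
gripper_force: 62.4
```

Request:
arm_command:
  steps:
    - [[0.462,-0.584,0.042,0,0,0.307],[0.462,-0.584,0.042,0,0,0.307],[0.462,-0.584,0.042,0,0,0.307],[0.462,-0.584,0.042,0,0,0.307],[0.462,-0.584,0.042,0,0,0.307],[0.462,-0.584,0.042,0,0,0.307],[0.462,-0.584,0.042,0,0,0.307],[0.462,-0.584,0.042,0,0,0.307],[0.462,-0.584,0.042,0,0,0.307],[0.462,-0.584,0.042,0,0,0.307],[0,0,0,0,0,0],[0,0,0,0,0,0]]

```text
clock: 17.27
eef_pos: [0.4792, 0.3582, 0.1476]
tool_rot: [[0.994, 0.11, -0.004], [0.11, -0.994, -0.003], [-0.004, 0.002, -1.0]]
contact_force: [-0.8, -0.1, -4.8]
grip_width: 0.472
gripper_force: 62.6
```

```bash
python3 -c "
from h import *
plan((480.2,358,60,6.2,5),(480.2,358,38,6.2,4))"
```

```text
t 17.27 pos [479.2 358.2 147.6] th 6.3 F [-0.8 -0.1 -4.8] w 0.472 gf 62.6
5 x [0.01, 0.002, 0.701, 0.004, 0.008, 0.004]
4 x [0.0, 0.0, 0.22, 0.0, 0.0, 0.0]
```

Request:
arm_command:
  steps:
    - [[0,0,0.7,0,0,0],[0,0,0.7,0,0,0],[0,0,0.7,0,0,0],[0,0,0.7,0,0,0],[0,0,0.6,0,0,0],[0,0,0.5,0,0,0],[0,0,0.3,0,0,0],[0,0,0.15,0,0,0],[0,0,0,0,0,0],[0,0,0,0,0,0]]

```text
clock: 18.1
eef_pos: [0.4802, 0.3584, 0.0424]
tool_rot: [[0.994, 0.109, 0.001], [0.109, -0.994, 0.0], [0.001, -0.0, -1.0]]
contact_force: [-0.9, 0.1, -4.8]
grip_width: 0.473
gripper_force: 62.6
```

Request:
arm_command:
  steps:
    - [[0,0,0,0,0,0],[0,0,0,0,0,0],[0,0,0,0,0,0],[0,0,0,0,0,0],[0,0,-0.4,0,0,0],[0,0,-0.8,0,0,0],[0,0,-0.9,0,0,0],[0,0,-0.9,0,0,0],[0,0,-0.9,0,0,0],[0,0,-0.9,0,0,0],[0,0,0,0,0,0]]
  gripper: 0.6

```text
clock: 19.02
eef_pos: [0.4817, 0.3595, 0.1692]
tool_rot: [[0.994, 0.109, 0.009], [0.109, -0.994, 0.006], [0.009, -0.005, -1.0]]
contact_force: [0.9, 1.1, 0.8]
grip_width: 0.801
gripper_force: 0.0
```

```bash
python3 -c "
from h import *
c,s=np.cos(np.radians(-18.4)),np.sin(np.radians(-18.4))
d=70+45
X,Y=473.3+s*d,-232.6-c*d   # behind the right end along the plaque's y
print(X,Y)
plan((X,Y,150,71.6,36),(X,Y,35,71.6,8))"
```

```text
437.00036075108324 -341.7207413391171
t 19.02 pos [481.7 359.5 169.2] th 6.3 F [0.9 1.1 0.8] w 0.801 gf 0.0
36 x [-0.549, 0.616, 0.018, 0.0, -0.003, -0.302]
8 x [0.0, 0.0, 0.575, 0.0, 0.0, 0.0]
```

Request:
arm_command:
  steps:
    - [[-0.549,0.616,0.018,0,-0.003,-0.302],[-0.549,0.616,0.018,0,-0.003,-0.302],[-0.549,0.616,0.018,0,-0.003,-0.302],[-0.549,0.616,0.018,0,-0.003,-0.302],[-0.549,0.616,0.018,0,-0.003,-0.302],[-0.549,0.616,0.018,0,-0.003,-0.302],[-0.549,0.616,0.018,0,-0.003,-0.302],[-0.549,0.616,0.018,0,-0.003,-0.302],[-0.549,0.616,0.018,0,-0.003,-0.302],[-0.549,0.616,0.018,0,-0.003,-0.302],[-0.549,0.616,0.018,0,-0.003,-0.302],[-0.549,0.616,0.018,0,-0.003,-0.302]]

```text
clock: 20.02
eef_pos: [0.3736, 0.1354, 0.157]
tool_rot: [[0.882, 0.471, -0.003], [0.471, -0.882, -0.001], [-0.003, -0.0, -1.0]]
contact_force: [0.7, -0.1, 0.9]
grip_width: 0.803
gripper_force: 0.0
```

Request:
arm_command:
  steps:
    - [[-0.549,0.616,0.018,0,0,-0.302],[-0.549,0.616,0.018,0,0,-0.302],[-0.549,0.616,0.018,0,0,-0.302],[-0.549,0.616,0.018,0,0,-0.302],[-0.549,0.616,0.018,0,0,-0.302],[-0.549,0.616,0.018,0,0,-0.302],[-0.549,0.616,0.018,0,0,-0.302],[-0.549,0.616,0.018,0,0,-0.302],[-0.549,0.616,0.018,0,0,-0.302],[-0.549,0.616,0.018,0,0,-0.302],[-0.549,0.616,0.018,0,0,-0.302],[-0.549,0.616,0.018,0,0,-0.302]]

```text
clock: 21.02
eef_pos: [0.358, -0.1105, 0.152]
tool_rot: [[0.645, 0.764, -0.002], [0.764, -0.645, -0.002], [-0.003, -0.001, -1.0]]
contact_force: [-0.3, 0.7, 0.2]
grip_width: 0.802
gripper_force: 0.0
```

Request:
arm_command:
  steps:
    - [[-0.549,0.616,0.018,0,0,-0.302],[-0.549,0.616,0.018,0,0,-0.302],[-0.549,0.616,0.018,0,0,-0.302],[-0.549,0.616,0.018,0,0,-0.302],[-0.549,0.616,0.018,0,0,-0.302],[-0.549,0.616,0.018,0,0,-0.302],[-0.549,0.616,0.018,0,0,-0.302],[-0.549,0.616,0.018,0,0,-0.302],[-0.549,0.616,0.018,0,0,-0.302],[-0.549,0.616,0.018,0,0,-0.302],[-0.549,0.616,0.018,0,0,-0.302],[-0.549,0.616,0.018,0,0,-0.302]]

```text
clock: 22.02
eef_pos: [0.4344, -0.3445, 0.1463]
tool_rot: [[0.316, 0.949, -0.003], [0.949, -0.316, -0.001], [-0.002, -0.003, -1.0]]
contact_force: [0.5, 0.2, 0.7]
grip_width: 0.801
gripper_force: 0.0
```

Request:
arm_command:
  steps:
    - [[0,0,0.6,0,0,0],[0,0,0.6,0,0,0],[0,0,0.6,0,0,0],[0,0,0.6,0,0,0],[0,0,0.6,0,0,0],[0,0,0.6,0,0,0],[0,0,0.5,0,0,0],[0,0,0.3,0,0,0],[0,0,0,0,0,0],[0,0,0,0,0,0]]

```text
clock: 22.85
eef_pos: [0.4337, -0.3435, 0.0362]
tool_rot: [[0.317, 0.948, -0.004], [0.948, -0.317, -0.001], [-0.002, -0.003, -1.0]]
contact_force: [0.0, -0.7, 0.3]
grip_width: 0.802
gripper_force: 0.0
```

```bash
python3 -c "
from h import *
plan((437,-341.7,27,71.6,4))
t=capture('top')[:,:,::-1]
a=cv2.resize(t[130:280,350:500],None,fx=3,fy=3,interpolation=cv2.INTER_CUBIC)
b=cv2.resize(t[160:310,110:260],(450,450),interpolation=cv2.INTER_CUBIC)
cv2.imwrite('pics/v4.png',cv2.resize(cv2.hconcat([a,b]),(800,400)))"
```

```text
t 22.85 pos [ 433.7 -343.5   36.2] th 71.5 F [ 0.  -0.7  0.3] w 0.802 gf 0.0
4 x [0.028, 0.025, 0.092, -0.008, 0.005, -0.004]
```

View pics/v4.png

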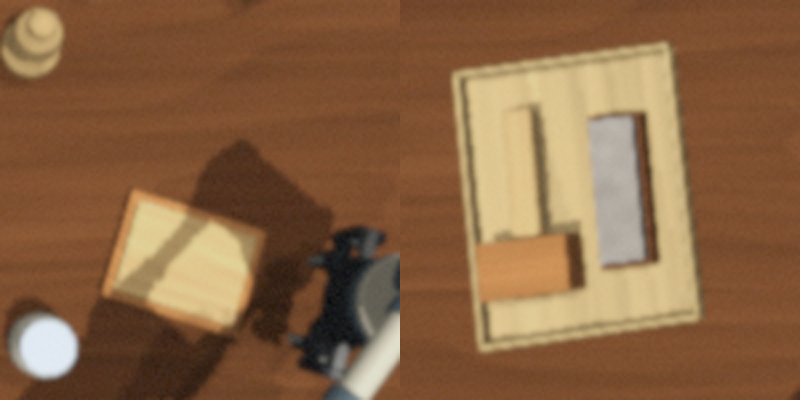

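Request:
arm_command:
  steps:
    - [[0.03,0.025,0.13,0,0,0],[0.03,0.025,0.13,0,0,0],[0.03,0.025,0.1,0,0,0],[0.03,0.025,0,0,0,0],[0,0,0,0,0,0]]

```text
clock: 23.32
eef_pos: [0.4372, -0.3412, 0.0269]
tool_rot: [[0.317, 0.948, -0.004], [0.948, -0.317, -0.001], [-0.002, -0.003, -1.0]]
contact_force: [-0.9, -0.1, 0.1]
grip_width: 0.799
gripper_force: 0.0
```

Request:
arm_command:
  steps:
    - [[0,0,0.1,0,0,0],[0,0,0.1,0,0,0],[0,0,0,0,0,0],[0,0,0,0,0,0]]

```text
clock: 23.65
eef_pos: [0.4369, -0.3414, 0.0217]
tool_rot: [[0.317, 0.948, -0.004], [0.948, -0.317, -0.001], [-0.002, -0.004, -1.0]]
contact_force: [-0.0, 0.0, 0.0]
grip_width: 0.802
gripper_force: 0.0
```

Request:
arm_command:
  steps:
    - [[0.3,0,0,0,0,0],[0.3,0,0,0,0,0],[0.3,0,0,0,0,0],[0.2,0,0,0,0,0],[0.2,0,0,0,0,0],[0.2,0,0,0,0,0],[0.2,0,0,0,0,0],[0.3,0,0,0,0,0],[0.3,0,0,0,0,0],[0.3,0,0,0,0,0],[0.3,0,0,0,0,0]]

```text
clock: 24.57
eef_pos: [0.4603, -0.272, 0.0219]
tool_rot: [[0.317, 0.948, -0.003], [0.948, -0.317, -0.001], [-0.002, -0.003, -1.0]]
contact_force: [-0.8, -0.5, 1.2]
grip_width: 0.799
gripper_force: 0.0
```

Request:
arm_command:
  steps:
    - [[0.3,0,0,0,0,0],[0.3,0,0,0,0,0],[0.3,0,0,0,0,0],[0.3,0,0,0,0,0],[0.3,0,0,0,0,0],[0.3,0,0,0,0,0],[0.3,0,0,0,0,0],[0.2,0,0,0,0,0],[0.1,0,0,0,0,0]]

```text
clock: 25.32
eef_pos: [0.4794, -0.215, 0.0218]
tool_rot: [[0.317, 0.949, -0.004], [0.949, -0.317, -0.001], [-0.002, -0.003, -1.0]]
contact_force: [-0.1, 0.1, 0.2]
grip_width: 0.799
gripper_force: 0.0
```

```bash
python3 -c "
from h import *
plan()
t=capture('top')[:,:,::-1]
cv2.imwrite('pics/v5.png',cv2.resize(t[130:280,260:460],None,fx=4,fy=4,interpolation=cv2.INTER_CUBIC))"
```

```text
t 25.32 pos [ 479.4 -215.    21.8] th 71.5 F [-0.1  0.1  0.2] w 0.799 gf 0.0
```

View pics/v5.png

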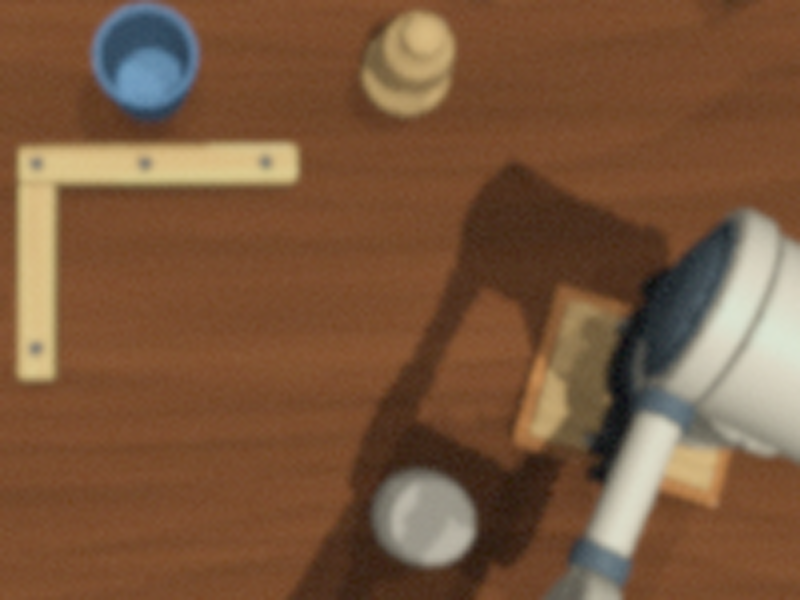

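Request:
arm_command:
  steps:
    - [[0,0,-0.6,0,0,0],[0,0,-0.6,0,0,0],[-0.7,0,0,0,0,0],[-0.8,0,0,0,0,0],[-0.8,0,0,0,0,0],[-0.8,0,0,0,0,0],[-0.8,0,0,0,0,0],[-0.8,0,0,0,0,0],[0,0,0.6,0,0,0],[0,0,0.6,0,0,0],[0,0,0,0,0,0],[0,0,0,0,0,0]]

```text
clock: 26.37
eef_pos: [0.441, -0.3269, 0.0211]
tool_rot: [[0.318, 0.948, -0.006], [0.948, -0.318, 0.0], [-0.001, -0.005, -1.0]]
contact_force: [-0.1, 0.4, 0.2]
grip_width: 0.803
gripper_force: 0.0
```

Request:
arm_command:
  steps:
    - [[0,0,0.1,0,0,0],[0,0,0.1,0,0,0],[0,0,0,0,0,0],[0,0,0,0,0,0]]

```text
clock: 26.7
eef_pos: [0.4421, -0.3272, 0.0175]
tool_rot: [[0.317, 0.948, -0.003], [0.948, -0.317, -0.002], [-0.002, -0.002, -1.0]]
contact_force: [-0.4, -0.1, 0.1]
grip_width: 0.8
gripper_force: 0.0
```

Request:
arm_command:
  steps:
    - [[0,0,0.1,0,0,0],[0,0,0.08,0,0,0],[0,0,0,0,0,0]]

```text
clock: 26.95
eef_pos: [0.4416, -0.3271, 0.012]
tool_rot: [[0.317, 0.948, -0.004], [0.948, -0.317, -0.001], [-0.002, -0.004, -1.0]]
contact_force: [-0.9, 0.7, -0.5]
grip_width: 0.8
gripper_force: 0.0
```

```bash
python3 -c "
from h import *
plan()
t=capture('side')[:,:,::-1]
print(proj('side',[state()['eef_pos']]))
cv2.imwrite('pics/v6.png',cv2.resize(t[100:240,340:500],None,fx=4,fy=4,interpolation=cv2.INTER_CUBIC))"
```

```text
t 26.95 pos [ 441.6 -327.1   12. ] th 71.5 F [-0.9  0.7 -0.5] w 0.8 gf 0.0
[[436.34562318 187.5526611 ]]
```

View pics/v6.png

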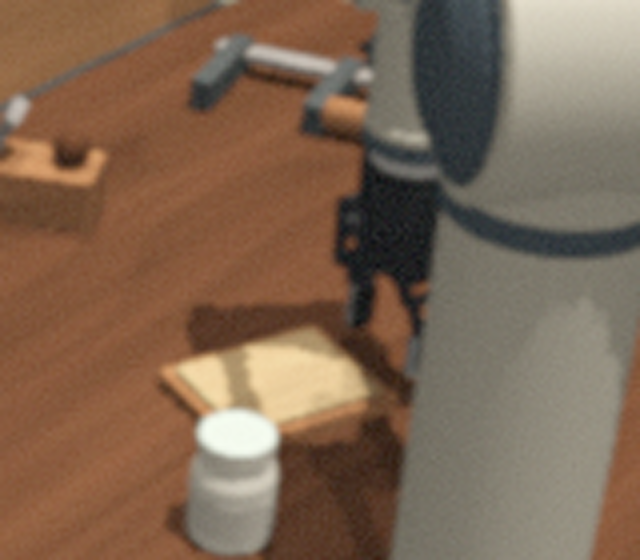

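Request:
arm_command:
  steps:
    - [[0,0,0.1,0,0,0],[0,0,0.06,0,0,0],[0,0,0,0,0,0],[0,0,0,0,0,0]]

```text
clock: 27.33
eef_pos: [0.4416, -0.3272, 0.0083]
tool_rot: [[0.317, 0.948, -0.004], [0.948, -0.317, -0.001], [-0.002, -0.003, -1.0]]
contact_force: [0.0, -1.0, -0.3]
grip_width: 0.799
gripper_force: 0.0
```

Request:
arm_command:
  steps:
    - [[0.2,0,0,0,0,0],[0.2,0,0,0,0,0],[0.2,0,0,0,0,0],[0.2,0,0,0,0,0],[0.2,0,0,0,0,0],[0.2,0,0,0,0,0],[0.2,0,0,0,0,0],[0.2,0,0,0,0,0]]

```text
clock: 28.0
eef_pos: [0.4546, -0.2891, 0.0087]
tool_rot: [[0.317, 0.948, -0.003], [0.948, -0.317, -0.002], [-0.003, -0.003, -1.0]]
contact_force: [-1.5, -2.3, 0.8]
grip_width: 0.801
gripper_force: 1.2
```

Request:
arm_command:
  steps:
    - [[0.3,0,0,0,0,0],[0.3,0,0,0,0,0],[0.3,0,0,0,0,0],[0.3,0,0,0,0,0],[0.3,0,0,0,0,0],[0.3,0,0,0,0,0],[0.3,0,0,0,0,0],[0.3,0,0,0,0,0],[0.3,0,0,0,0,0],[0.3,0,0,0,0,0],[0.3,0,0,0,0,0],[0.3,0,0,0,0,0]]

```text
clock: 29.0
eef_pos: [0.4833, -0.2035, 0.0085]
tool_rot: [[0.317, 0.948, -0.003], [0.948, -0.317, -0.001], [-0.002, -0.003, -1.0]]
contact_force: [-1.6, -4.4, 4.1]
grip_width: 0.798
gripper_force: 2.9
```

```bash
python3 -c "
from h import *
plan()
t=capture('top')[:,:,::-1]
cv2.imwrite('pics/v7.png',cv2.resize(t[130:280,260:460],None,fx=4,fy=4,interpolation=cv2.INTER_CUBIC))"
```

```text
t 29.0 pos [ 483.3 -203.5    8.5] th 71.5 F [-1.6 -4.4  4.1] w 0.798 gf 2.9
```

View pics/v7.png

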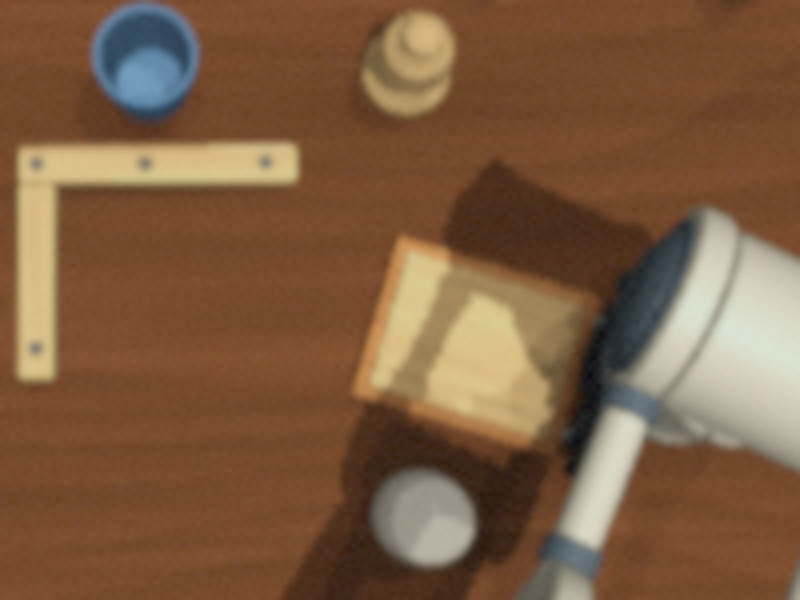

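Request:
arm_command:
  steps:
    - [[0.3,0,0,0,0,0],[0.3,0,0,0,0,0],[0.3,0,0,0,0,0],[0.3,0,0,0,0,0],[0.3,0,0,0,0,0],[0.3,0,0,0,0,0],[0.3,0,0,0,0,0],[0.3,0,0,0,0,0],[0.3,0,0,0,0,0],[0.3,0,0,0,0,0],[0.3,0,0,0,0,0],[0.2,0,0,0,0,0]]

```text
clock: 30.05
eef_pos: [0.511, -0.1204, 0.0084]
tool_rot: [[0.317, 0.948, -0.003], [0.948, -0.317, -0.001], [-0.002, -0.003, -1.0]]
contact_force: [-1.5, -4.9, 5.4]
grip_width: 0.799
gripper_force: 4.0
```

Request:
arm_command:
  steps:
    - [[-0.3,0,0,0,0,0],[-0.6,0,-0.5,0,0,0],[0,0,-0.8,0,0,0],[0,0,-0.8,0,0,0],[0,0,-0.8,0,0,0],[0,0,-0.8,0,0,0],[0,0,0,0,0,0]]

```text
clock: 30.63
eef_pos: [0.5055, -0.1421, 0.1043]
tool_rot: [[0.317, 0.948, 0.002], [0.948, -0.317, -0.001], [-0.001, 0.002, -1.0]]
contact_force: [0.8, -0.8, 0.6]
grip_width: 0.799
gripper_force: 0.0
```

```bash
cat >> h.py <<'E'
def seg(name):
    """contours of pale wood (plaque field) in the top view, outside the stop"""
    t=capture("top");cv2.imwrite(name,t[:,:,::-1]);h=cv2.cvtColor(t,cv2.COLOR_RGB2HSV)
    m=((h[:,:,2]>135)&(h[:,:,0]>8)&(h[:,:,0]<30)&(h[:,:,1]>60)).astype(np.uint8)
    m[:,:255]=0;m[:155]=0;m[290:]=0
    for c in cv2.findContours(m,cv2.RETR_EXTERNAL,cv2.CHAIN_APPROX_NONE)[0]:
        if cv2.contourArea(c)>150: print(cv2.contourArea(c),np.round(cv2.boxPoints(cv2.minAreaRect(c)),1).tolist())
E
python3 -c "
from h import *
fit('top',[(55,70,14),(-55,70,14)],crop([(402,236),(355,395)]),[.5,-.1,0])
plan();seg('pics/s1.png')"
```

```text
[ 507.9 -129.3] -18.2 rms px 0.07
t 30.63 pos [ 505.5 -142.1  104.3] th 71.5 F [ 0.8 -0.8  0.6] w 0.799 gf 0.0
1139.0 [[589.0999755859375, 230.1999969482422], [609.2999877929688, 228.3000030517578], [615.0, 288.8999938964844], [594.7999877929688, 290.79998779296875]]
2031.0 [[314.79998779296875, 218.60000610351562], [327.1000061035156, 177.5], [378.3999938964844, 192.89999389648438], [366.1000061035156, 234.0]]
1128.0 [[263.0, 165.0], [334.0, 165.0], [334.0, 225.0], [263.0, 225.0]]
170.5 [[553.7999877929688, 155.10000610351562], [562.2999877929688, 151.6999969482422], [570.7999877929688, 173.10000610351562], [562.4000244140625, 176.39999389648438]]
```

```bash
python3 -c "
from h import *
fit('top',[(-55,70,14),(55,70,14),(55,-70,14),(-55,-70,14)],[(314.8,218.6),(327.1,177.5),(378.4,192.9),(366.1,234.0)],[.5,-.1,0])
plan((525,-152,104,89.2,5),(525,-152,8,89.2,6))"
```

```text
[537.4 -42.6] -18.1 rms px 0.66
t 30.68 pos [ 504.9 -141.9  102.1] th 71.5 F [-0.7  0.1 -0.6] w 0.796 gf 0.0
5 x [-0.047, 0.174, -0.015, -0.001, 0.002, -0.589]
6 x [0.0, 0.0, 0.64, 0.0, 0.0, 0.0]
```

Request:
arm_command:
  steps:
    - [[-0.05,0.174,-0.015,0,0,-0.59],[-0.05,0.174,-0.015,0,0,-0.59],[-0.05,0.174,-0.015,0,0,-0.59],[-0.05,0.174,-0.015,0,0,-0.59],[-0.05,0.174,-0.015,0,0,-0.59],[0,0,0.8,0,0,0],[0,0,0.8,0,0,0],[0,0,0.8,0,0,0],[0,0,0.7,0,0,0],[0,0,0.5,0,0,0],[0,0,0.2,0,0,0],[0,0,0,0,0,0]]

```text
clock: 31.68
eef_pos: [0.5221, -0.152, 0.0048]
tool_rot: [[0.014, 1.0, -0.008], [1.0, -0.014, 0.001], [0.001, -0.008, -1.0]]
contact_force: [0.0, 1.0, 0.0]
grip_width: 0.801
gripper_force: 0.0
```

Request:
arm_command:
  steps:
    - [[0,0,0,0,0,0],[0,0,0,0,0,0]]

```text
clock: 31.85
eef_pos: [0.5244, -0.1529, 0.0086]
tool_rot: [[0.014, 1.0, -0.002], [1.0, -0.014, -0.002], [-0.002, -0.002, -1.0]]
contact_force: [-0.7, 0.3, -0.1]
grip_width: 0.798
gripper_force: 0.0
```

Request:
arm_command:
  steps:
    - [[0.25,0,0,0,0,0],[0.25,0,0,0,0,0],[0.25,0,0,0,0,0],[0.25,0,0,0,0,0],[0.25,0,0,0,0,0],[0.25,0,0,0,0,0],[0.25,0,0,0,0,0],[0.25,0,0,0,0,0],[0.25,0,0,0,0,0],[0.25,0,0,0,0,0],[0.25,0,0,0,0,0],[0.25,0,0,0,0,0]]

```text
clock: 32.85
eef_pos: [0.525, -0.0773, 0.0077]
tool_rot: [[0.014, 1.0, -0.003], [1.0, -0.014, -0.001], [-0.001, -0.003, -1.0]]
contact_force: [1.2, -1.9, 0.9]
grip_width: 0.801
gripper_force: 1.0
```

Request:
arm_command:
  steps:
    - [[0.25,0,0,0,0,0],[0.25,0,0,0,0,0],[0.25,0,0,0,0,0],[0.25,0,0,0,0,0],[0.25,0,0,0,0,0],[0.25,0,0,0,0,0],[0.25,0,0,0,0,0],[0.25,0,0,0,0,0],[0.25,0,0,0,0,0],[0.15,0,0,0,0,0],[0,0,0,0,0,0]]

```text
clock: 33.77
eef_pos: [0.5255, -0.0166, 0.0072]
tool_rot: [[0.013, 1.0, -0.004], [1.0, -0.013, -0.0], [-0.0, -0.004, -1.0]]
contact_force: [-0.1, 0.4, -0.4]
grip_width: 0.798
gripper_force: 0.0
```

Request:
arm_command:
  steps:
    - [[-0.4,0,0,0,0,0],[-0.5,0,-0.5,0,0,0],[0,0,-0.8,0,0,0],[0,0,-0.8,0,0,0],[0,0,-0.8,0,0,0],[-0.5,0,-0.4,0,0,0.5],[-0.5,0,0,0,0,0.5]]

```text
clock: 34.35
eef_pos: [0.5264, -0.0669, 0.0949]
tool_rot: [[0.121, 0.993, 0.003], [0.993, -0.121, -0.003], [-0.002, 0.004, -1.0]]
contact_force: [-0.7, -0.4, -0.2]
grip_width: 0.799
gripper_force: 0.0
```

```bash
python3 -c "
from h import *
plan((418,83,90,-0.8,18));seg('pics/s2.png')"
```

```text
t 34.35 pos [526.4 -66.9  94.9] th 83.1 F [-0.7 -0.4 -0.2] w 0.799 gf 0.0
18 x [0.06, -0.446, 0.01, 0.002, -0.0, 0.777]
1130.0 [[589.0, 230.1999969482422], [609.0999755859375, 228.1999969482422], [615.0, 288.8999938964844], [594.9000244140625, 290.79998779296875]]
2047.0 [[279.0, 193.0], [333.0, 193.0], [333.0, 236.0], [279.0, 236.0]]
1065.5 [[263.0, 165.0], [333.0, 165.0], [333.0, 225.0], [263.0, 225.0]]
163.5 [[554.0, 155.0], [562.2999877929688, 151.8000030517578], [570.5999755859375, 173.0], [562.2999877929688, 176.1999969482422]]
```

```bash
python3 -c "
from h import *
fit('top',[(-55,70,14),(55,70,14),(55,-70,14),(-55,-70,14)],[(279,236),(279,193),(333,193),(333,236)],[.5,.1,0])
plan((415,75,115,-0.8,16),(415,75,7,-.8,5))"
```

```text
[516.5  65.4] -1.1 rms px 0.62
t 34.4 pos [525.6 -69.2  93.3] th 82.8 F [-0.5 -2.9 -0.3] w 0.801 gf 0.0
16 x [0.053, -0.494, -0.055, 0.002, 0.001, 0.871]
5 x [0.0, 0.0, 0.864, 0.0, 0.0, 0.0]
```

Request:
arm_command:
  steps:
    - [[0.053,-0.494,-0.055,0,0,0.871],[0.053,-0.494,-0.055,0,0,0.871],[0.053,-0.494,-0.055,0,0,0.871],[0.053,-0.494,-0.055,0,0,0.871],[0.053,-0.494,-0.055,0,0,0.871],[0.053,-0.494,-0.055,0,0,0.871],[0.053,-0.494,-0.055,0,0,0.871],[0.053,-0.494,-0.055,0,0,0.871],[0.053,-0.494,-0.055,0,0,0.871],[0.053,-0.494,-0.055,0,0,0.871],[0.053,-0.494,-0.055,0,0,0.871],[0.053,-0.494,-0.055,0,0,0.871]]

```text
clock: 35.4
eef_pos: [0.4182, 0.0288, 0.1073]
tool_rot: [[0.938, 0.346, -0.003], [0.346, -0.938, -0.001], [-0.003, -0.0, -1.0]]
contact_force: [0.6, -0.7, 0.0]
grip_width: 0.794
gripper_force: 0.0
```

Request:
arm_command:
  steps:
    - [[0.053,-0.494,-0.055,0,0,0.871],[0.053,-0.494,-0.055,0,0,0.871],[0.053,-0.494,-0.055,0,0,0.871],[0.053,-0.494,-0.055,0,0,0.871],[0,0,0,0,0,0],[0,0,0,0,0,0],[0,0,0,0,0,0]]

```text
clock: 35.98
eef_pos: [0.4131, 0.0775, 0.1122]
tool_rot: [[1.0, -0.005, -0.004], [-0.005, -1.0, -0.002], [-0.004, 0.002, -1.0]]
contact_force: [0.1, 0.7, -0.1]
grip_width: 0.8
gripper_force: 0.0
```

```bash
python3 -c "
from h import *
plan((425,75,8,-.8,6))"
```

```text
t 35.98 pos [413.1  77.5 112.2] th -0.3 F [ 0.1  0.7 -0.1] w 0.8 gf 0.0
6 x [0.081, 0.015, 0.695, 0.002, 0.006, 0.014]
```

Request:
arm_command:
  steps:
    - [[0.08,0.015,0.8,0,0,0.014],[0.08,0.015,0.8,0,0,0.014],[0.08,0.015,0.8,0,0,0.014],[0.08,0.015,0.7,0,0,0.014],[0.08,0.015,0.5,0,0,0.014],[0.08,0.015,0.4,0,0,0.014],[0,0,0.15,0,0,0],[0,0,0,0,0,0],[0,0,0,0,0,0]]

```text
clock: 36.73
eef_pos: [0.4249, 0.0755, 0.0088]
tool_rot: [[1.0, -0.016, -0.003], [-0.016, -1.0, -0.001], [-0.003, 0.001, -1.0]]
contact_force: [-0.0, -0.7, 0.8]
grip_width: 0.805
gripper_force: 0.0
```

Request:
arm_command:
  steps:
    - [[0.25,0,0,0,0,0],[0.25,0,0,0,0,0],[0.25,0,0,0,0,0],[0.25,0,0,0,0,0],[0.25,0,0,0,0,0],[0.25,0,0,0,0,0],[0.25,0,0,0,0,0],[0.25,0,0,0,0,0],[0.25,0,0,0,0,0],[0.2,0,0,0,0,0],[0.1,0,0,0,0,0]]

```text
clock: 37.65
eef_pos: [0.4888, 0.0748, 0.0084]
tool_rot: [[1.0, -0.016, -0.005], [-0.016, -1.0, -0.001], [-0.005, 0.001, -1.0]]
contact_force: [-5.6, 0.5, 6.1]
grip_width: 0.8
gripper_force: 4.1
```

Close to the far batten; advance slowly, watching the force.

Request:
arm_command:
  steps:
    - [[0.08,0,0,0,0,0],[0.08,0,0,0,0,0],[0.08,0,0,0,0,0],[0,0,0,0,0,0]]

```text
clock: 37.98
eef_pos: [0.4946, 0.0747, 0.0084]
tool_rot: [[1.0, -0.016, -0.005], [-0.016, -1.0, -0.001], [-0.005, 0.001, -1.0]]
contact_force: [-3.9, 0.6, 5.4]
grip_width: 0.8
gripper_force: 3.2
```

Request:
arm_command:
  steps:
    - [[0.05,0,0,0,0,0],[0.05,0,0,0,0,0],[0.05,0,0,0,0,0],[0,0,0,0,0,0]]

```text
clock: 38.32
eef_pos: [0.4982, 0.0747, 0.0084]
tool_rot: [[1.0, -0.016, -0.005], [-0.016, -1.0, -0.001], [-0.005, 0.001, -1.0]]
contact_force: [-3.5, 0.0, 6.0]
grip_width: 0.801
gripper_force: 3.6
```

Request:
arm_command:
  steps:
    - [[0.05,0,0,0,0,0],[0.04,0,0,0,0,0],[0,0,0,0,0,0]]

```text
clock: 38.57
eef_pos: [0.5004, 0.0746, 0.0085]
tool_rot: [[1.0, -0.016, -0.005], [-0.016, -1.0, -0.001], [-0.005, 0.001, -1.0]]
contact_force: [-4.3, 0.1, 5.4]
grip_width: 0.804
gripper_force: 3.7
```

Request:
arm_command:
  steps:
    - [[0.04,0,0,0,0,0],[0.04,0,0,0,0,0],[0,0,0,0,0,0]]

```text
clock: 38.82
eef_pos: [0.5018, 0.0746, 0.0084]
tool_rot: [[1.0, -0.016, -0.007], [-0.016, -1.0, -0.001], [-0.007, 0.001, -1.0]]
contact_force: [-7.0, 0.4, 5.8]
grip_width: 0.801
gripper_force: 5.3
```

Request:
arm_command:
  steps:
    - [[0.04,0,0,0,0,0],[0.03,0,0,0,0,0],[0,0,0,0,0,0]]

```text
clock: 39.07
eef_pos: [0.502, 0.0746, 0.0083]
tool_rot: [[1.0, -0.016, -0.01], [-0.016, -1.0, -0.001], [-0.01, 0.001, -1.0]]
contact_force: [-14.8, -0.9, 12.4]
grip_width: 0.8
gripper_force: 9.2
```

Request:
arm_command:
  steps:
    - [[-0.3,0,0,0,0,0],[-0.5,0,0,0,0,0],[0,0,-0.8,0,0,0],[0,0,-0.8,0,0,0],[0,0,-0.8,0,0,0],[0,0,-0.8,0,0,0],[0,0,0,0,0,0]]

```text
clock: 39.65
eef_pos: [0.4871, 0.0751, 0.0928]
tool_rot: [[1.0, -0.016, 0.004], [-0.016, -1.0, -0.001], [0.004, 0.0, -1.0]]
contact_force: [0.7, -0.7, 1.2]
grip_width: 0.799
gripper_force: 0.0
```

```bash
python3 -c "
from h import *
plan((562,-45,90,89.2,16))
seg('pics/s3.png')"
```

```text
t 39.65 pos [487.1  75.1  92.8] th -0.9 F [ 0.7 -0.7  1.2] w 0.799 gf 0.0
16 x [-0.064, 0.388, 0.007, 0.002, -0.002, -0.939]
1140.0 [[589.0999755859375, 230.1999969482422], [609.2000122070312, 228.3000030517578], [615.0, 288.8999938964844], [594.7999877929688, 290.79998779296875]]
1521.5 [[262.70001220703125, 165.6999969482422], [333.79998779296875, 162.39999389648438], [335.1000061035156, 190.8000030517578], [264.0, 194.10000610351562]]
174.5 [[553.7000122070312, 155.10000610351562], [562.2999877929688, 151.6999969482422], [570.7999877929688, 172.89999389648438], [562.0999755859375, 176.3000030517578]]
```

Request:
arm_command:
  steps:
    - [[-0.064,0.388,0,0,0,-0.939],[-0.064,0.388,0,0,0,-0.939],[-0.064,0.388,0,0,0,-0.939],[-0.064,0.388,0,0,0,-0.939],[-0.064,0.388,0,0,0,-0.939],[-0.064,0.388,0,0,0,-0.939],[-0.064,0.388,0,0,0,-0.939],[-0.064,0.388,0,0,0,-0.939]]

```text
clock: 40.37
eef_pos: [0.4966, -0.0013, 0.0863]
tool_rot: [[0.714, 0.7, -0.006], [0.7, -0.714, -0.001], [-0.005, -0.003, -1.0]]
contact_force: [0.6, 0.1, -1.1]
grip_width: 0.8
gripper_force: 0.0
```

Request:
arm_command:
  steps:
    - [[-0.064,0.388,0,0,0,-0.939],[-0.064,0.388,0,0,0,-0.939],[-0.064,0.388,0,0,0,-0.939],[-0.064,0.388,0,0,0,-0.939],[-0.064,0.388,0,0,0,-0.939],[-0.064,0.388,0,0,0,-0.939],[-0.064,0.388,0,0,0,-0.939],[-0.064,0.388,0,0,0,-0.939],[0,0,0,0,0,0],[0,0,0,0,0,0]]

```text
clock: 41.2
eef_pos: [0.5589, -0.0453, 0.0862]
tool_rot: [[0.017, 1.0, -0.006], [1.0, -0.017, -0.001], [-0.001, -0.006, -1.0]]
contact_force: [0.2, -0.1, 0.4]
grip_width: 0.799
gripper_force: 0.0
```

```bash
python3 -c "
from h import *
plan((562,-45,8,89.2,6))
import cv2
t=capture('top');print(['%d'%v for v in t[185,330:350].mean(1)])"
```

```text
t 41.2 pos [558.9 -45.3  86.2] th 89.0 F [ 0.2 -0.1  0.4] w 0.799 gf 0.0
6 x [0.002, 0.022, 0.521, -0.01, 0.001, -0.004]
['103', '137', '163', '175', '177', '177', '177', '178', '178', '177', '166', '144', '120', '138', '158', '169', '178', '177', '175', '176']
```

Request:
arm_command:
  steps:
    - [[0,0,0.8,0,0,0],[0,0,0.8,0,0,0],[0,0,0.7,0,0,0],[0,0,0.5,0,0,0],[0,0,0.25,0,0,0],[0,0,0.05,0,0,0],[0,0,0,0,0,0],[0,0,0,0,0,0]]

```text
clock: 41.92
eef_pos: [0.5598, -0.0454, 0.0116]
tool_rot: [[0.014, 1.0, -0.002], [1.0, -0.014, -0.001], [-0.001, -0.002, -1.0]]
contact_force: [0.3, 0.5, 0.1]
grip_width: 0.798
gripper_force: 0.0
```

Request:
arm_command:
  steps:
    - [[0.2,0,0,0,0,0],[0.2,0,0,0,0,0],[0.2,0,0,0,0,0],[0.2,0,0,0,0,0],[0.2,0,0,0,0,0],[0.2,0,0,0,0,0],[0.15,0,0,0,0,0],[0.1,0,0,0,0,0],[0,0,0,0,0,0]]

```text
clock: 42.67
eef_pos: [0.5597, -0.0087, 0.0105]
tool_rot: [[0.013, 1.0, -0.003], [1.0, -0.013, -0.001], [-0.001, -0.003, -1.0]]
contact_force: [0.5, -0.9, 0.4]
grip_width: 0.804
gripper_force: 0.3
```

Request:
arm_command:
  steps:
    - [[0.05,0,0,0,0,0],[0.05,0,0,0,0,0],[0.05,0,0,0,0,0],[0,0,0,0,0,0]]

```text
clock: 43.0
eef_pos: [0.5597, -0.0054, 0.0105]
tool_rot: [[0.014, 1.0, -0.003], [1.0, -0.014, -0.001], [-0.001, -0.003, -1.0]]
contact_force: [0.4, -2.4, 0.5]
grip_width: 0.801
gripper_force: 1.1
```

Request:
arm_command:
  steps:
    - [[0.05,0,0.03,0,0,0],[0.05,0,0,0,0,0],[0.05,0,0,0,0,0],[0,0,0,0,0,0]]

```text
clock: 43.33
eef_pos: [0.5602, -0.0018, 0.0102]
tool_rot: [[0.014, 1.0, -0.002], [1.0, -0.014, -0.002], [-0.002, -0.002, -1.0]]
contact_force: [0.1, -4.0, 4.5]
grip_width: 0.802
gripper_force: 3.1
```

Request:
arm_command:
  steps:
    - [[0.04,0,0,0,0,0],[0.04,0,0,0,0,0],[0,0,0,0,0,0]]

```text
clock: 43.58
eef_pos: [0.5602, 0.0002, 0.0102]
tool_rot: [[0.014, 1.0, -0.002], [1.0, -0.014, -0.002], [-0.002, -0.002, -1.0]]
contact_force: [-0.8, -4.8, 5.9]
grip_width: 0.797
gripper_force: 3.5
```

```bash
python3 -c "
from h import *
plan()
T=np.array([620.5,149.2,0])/1000;a=np.radians(-.8);M=np.array([[np.cos(a),-np.sin(a),0],[np.sin(a),np.cos(a),0],[0,0,1]])
t=capture('top');cv2.imwrite('pics/s4.png',t[:,:,::-1])
for xs in(-.03,-.06,-.09):
  for z in (.014,):
    ys=np.arange(-.03,.012,.002)
    uv=proj('top',np.array([[xs,y,z] for y in ys])@M.T+T).astype(np.float32)
    print(xs,[int(v) for v in cv2.remap(t[:,:,2].copy(),uv[:,:1],uv[:,1:],cv2.INTER_LINEAR).ravel()])"
```

```text
t 43.58 pos [5.602e+02 2.000e-01 1.020e+01] th 89.2 F [-0.8 -4.8  5.9] w 0.797 gf 3.5
-0.03 [140, 141, 140, 138, 138, 139, 139, 139, 139, 133, 119, 99, 85, 80, 77, 81, 101, 119, 128, 131, 131]
-0.06 [135, 136, 136, 136, 135, 137, 137, 137, 137, 130, 116, 98, 83, 77, 76, 83, 103, 120, 130, 133, 131]
-0.09 [117, 116, 115, 115, 117, 118, 119, 119, 120, 117, 105, 91, 81, 78, 75, 82, 102, 122, 130, 133, 133]
```

Request:
arm_command:
  steps:
    - [[0.04,0,0,0,0,0],[0.04,0,0,0,0,0],[0,0,0,0,0,0]]

```text
clock: 43.88
eef_pos: [0.5602, 0.002, 0.0102]
tool_rot: [[0.014, 1.0, -0.002], [1.0, -0.014, -0.002], [-0.002, -0.002, -1.0]]
contact_force: [0.7, -5.0, 5.5]
grip_width: 0.801
gripper_force: 3.7
```

Request:
arm_command:
  steps:
    - [[0.04,0,0,0,0,0],[0,0,0,0,0,0]]

```text
clock: 44.05
eef_pos: [0.5602, 0.0021, 0.0102]
tool_rot: [[0.014, 1.0, -0.002], [1.0, -0.014, -0.004], [-0.004, -0.002, -1.0]]
contact_force: [-0.3, -7.8, 5.6]
grip_width: 0.801
gripper_force: 4.8
```

Request:
arm_command:
  steps:
    - [[0.04,0,0,0,0,0],[0,0,0,0,0,0]]

```text
clock: 44.22
eef_pos: [0.5605, 0.0042, 0.0109]
tool_rot: [[0.014, 1.0, -0.002], [1.0, -0.014, -0.001], [-0.001, -0.002, -1.0]]
contact_force: [-1.5, -3.9, 7.4]
grip_width: 0.798
gripper_force: 3.6
```

Request:
arm_command:
  steps:
    - [[-0.3,0,0,0,0,0],[-0.5,0,0,0,0,0],[-0.5,0,-0.5,0,0,0],[-0.5,0,-0.8,0,0,0],[-0.5,0,-0.8,0,0,0],[-0.5,0,-0.8,0,0,0],[-0.5,0,-0.8,0,0,0],[-0.8,0,-0.8,0,0,0],[-0.8,0,0,0,0,0],[-0.8,0,0,0,0,0],[-0.8,0,0,0,0,0]]

```text
clock: 45.13
eef_pos: [0.5578, -0.1596, 0.1233]
tool_rot: [[0.014, 1.0, -0.003], [1.0, -0.014, -0.001], [-0.001, -0.003, -1.0]]
contact_force: [-0.1, 1.1, -1.2]
grip_width: 0.799
gripper_force: 0.0
```

```bash
python3 -c "
from h import *
plan()
T=np.array([620.5,149.2,0])/1000;a=np.radians(-.8);M=np.array([[np.cos(a),-np.sin(a),0],[np.sin(a),np.cos(a),0],[0,0,1]])
t=capture('top');cv2.imwrite('pics/s5.png',t[:,:,::-1])
def line(P):
    uv=proj('top',np.array(P)@M.T+T).astype(np.float32)
    print([int(v) for v in cv2.remap(t[:,:,2].copy(),uv[:,:1],uv[:,1:],cv2.INTER_LINEAR).ravel()])
R2=np.arange(-.02,.012,.002)
print('left');[line([[x,y,.014] for y in R2]) for x in(-.02,-.06,-.09)]
print('far');[line([[x,y,.014] for x in R2]) for y in(-.02,-.07,-.12)]
print('near');[line([[x-.110,y,.014] for x in R2]) for y in(-.02,-.07,-.12)]
print('right');[line([[x,y-.14,.014] for y in R2]) for x in(-.02,-.06,-.09)]
"
```

```text
t 45.13 pos [ 557.8 -159.6  123.3] th 89.2 F [-0.1  1.1 -1.2] w 0.799 gf 0.0
left
[137, 137, 137, 137, 133, 125, 113, 97, 87, 86, 93, 105, 121, 129, 132, 131]
[135, 135, 134, 134, 131, 123, 113, 99, 90, 88, 94, 107, 122, 129, 131, 129]
[130, 131, 131, 129, 124, 115, 105, 92, 84, 83, 90, 106, 122, 130, 133, 132]
far
[137, 136, 135, 133, 134, 133, 125, 107, 94, 86, 88, 101, 115, 128, 134, 133]
[133, 132, 134, 135, 134, 128, 117, 104, 94, 88, 89, 103, 120, 132, 135, 133]
[135, 135, 133, 130, 128, 121, 109, 95, 88, 87, 91, 103, 120, 132, 138, 136]
near
[41, 39, 39, 42, 46, 47, 47, 48, 49, 50, 58, 68, 75, 79, 86, 98]
[42, 42, 42, 46, 49, 48, 48, 48, 50, 52, 58, 67, 75, 82, 90, 105]
[44, 44, 45, 46, 47, 47, 47, 48, 48, 50, 53, 61, 71, 81, 89, 102]
right
[41, 43, 44, 45, 46, 43, 44, 45, 45, 44, 52, 64, 75, 82, 94, 110]
[46, 45, 45, 46, 44, 44, 43, 42, 47, 50, 58, 67, 74, 79, 90, 104]
[42, 42, 41, 41, 39, 38, 40, 47, 41, 49, 61, 71, 79, 85, 92, 103]
```

Request:
arm_command:
  steps:
    - [[0,0,0,0,0,0],[0,0,0,0,0,0],[0,0,0,0,0,0],[0,0,0,0,0,0],[0,0,0,0,0,0],[0,0,0,0,0,0]]

```text
clock: 45.68
eef_pos: [0.5581, -0.1573, 0.1224]
tool_rot: [[0.013, 1.0, -0.004], [1.0, -0.013, -0.001], [-0.001, -0.004, -1.0]]
contact_force: [0.1, 0.2, -0.2]
grip_width: 0.801
gripper_force: 0.0
```

```bash
python3 -c "
from bench import *
print(finish_job())"
```

```text
the job is handed in; nothing more can be done
None
```

I handed the job in at 45.7 s. The mallet and stone were seen lying side by side in the tray, and by the last camera check the plaque is within about 2 mm of flush with both battens; the verdict wasn't shown.

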